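# Cock and fire the ball launcher on the science bench

## Robot

A 6-joint arm with a two-finger parallel gripper is mounted at the origin on the work surface. World frame = base frame: x ahead of the robot, y to its left, z up, the work surface at z = 0. Lengths are in m, angles in rad, forces in N, time in s.
With the tool pointing down it reaches from about 0.375 to 0.825 m from the base axis. Payload 5.5 kg.
Tool frame: the origin (TCP) lies between the finger pads; the fingertips stand 8 mm ahead of it and the grasp point (between the pads) lies 11 mm behind it; z points along the fingers, y is the line along which they close (so a half turn about z gives the same grasp; the last joint's range is limited). The gripper opens to 85 mm and grips with 20 to 120 N. Pads are 22 mm wide; open, the fingers measure 114 mm over their backs; the gripper's body (76 mm by 85 mm) begins 54 mm behind the grasp point. The pads swing forward as they close: fully open they stand 13 mm farther back than shut.
Start: joints at [0, 0.314, -0.047, 1.21, 0, 1.571], TCP at [0.6, -0, 0.239] pointing down, gripper open.
Joint ranges: [-2.67, 2.67], [-0.69, 1.73], [-1.03, 1.25], [-2.08, 2.16], [-1.42, 1.45], [-3.14, 3.14]. Speed limits (rad/s): [2.39, 2.39, 3.01, 3.14, 3.14, 3.14].

## Interface

Orientations are given as a unit quaternion [x, y, z, w].
In Python, from station import manip, vision, job_done gives the robot as it stands. The module is installed in compiled form; this text tells all that it offers.
- The arm moves only by the tool servo_tool, never from a script. Its argument "motion" is one flat list of numbers, 4 for each row, row after row: the shift along the tool's x, y, z in mm, then the turn about the tool's z in degrees. In form: [dx, dy, dz, spin, dx, dy, dz, spin, ...]. A call has 1 to 20 rows; each row is the pose to reach, as a shift and turn from the pose commanded when the call began, along the tool's axes at that moment; what a row does not reach only later rows make up. A row lasts 1/12 s, in which the tool goes at most 41.7 mm and 7.16 degrees, less where a joint would pass 70% of its speed; a pose out of reach is approached as far as the arm can. A call with a gripper value outside its range is refused whole. "gripper" is the finger opening in mm, from 0 to 85.4, set as the call begins (left out, the last holds). The fingers move at their own pace and stop on an object; the grip force is fixed at half the most. Time passes only in rows, so rows that repeat a pose let the fingers close. It gives the time, the measured TCP pose, the force, the opening and the grip force at its end, in the units of the state.
- manip.state(): the state, without advancing time (a new reading comes with each control period).
- vision.snapshot(name): name is "scene" or "side" or "wrist"; returns a dict with "frame" (420x560x3 uint8, red, green, blue), "fx", "fy", "cx", "cy" (pixels), "rvec" (rotation vector, rad) and "tvec" (3), from world to camera coordinates, as OpenCV has them. Camera axes: x right, y down, z forward; pixel columns grow to the right and rows downward; lengths in m; the calibration is good to about 2 mm. A picture is of the moment at which its call begins. There is no depth.
- job_done(): hands the job in; it is judged then, once.
The state is a dict: "clock": time; "joint_pos": joint angles; "dq": joint speeds; "effort": joint torques, N m; "eef_pos": TCP position; "tcp_rot": TCP orientation; "contact_force": force on the tool from outside, world axes, zero at the start; "ft_torque": the same for the moment, N m; "finger_gap": opening from 0.0 (shut) to 1.0 (fully open); "finger_force": force on a finger pad.
Only numpy, scipy, OpenCV 4.12 (cv2) and the standard library are available. Lean on these libraries where they do the work, as an engineer would, in place of code of your own. Each camera call takes 0.05 s, during which the arm holds its last target. There are 200 camera calls.

## Task

Cock the launcher on the bench: swing its sprung striker arm back by the upright handle until the catch clicks and holds it by itself; feel for the catch and do not force the arm into the rubber stop just behind it. Then press the trigger bar gently to release the arm, so that it knocks the steel ball down the track into the pocket at the end. Do not touch the ball, and leave the glassware where it stands.

Things in the scene. Friction and masses are not known exactly. Their poses are not given: they have to be found in the camera images.
- launcher: Ball launcher fixed to the bench: white base 250 x 240 x 14 mm and a ball track. Origin at bench height under the striker's vertical pivot, z up. The striker points along +y at rest, about along -x when cocked. Track at y = 135 mm, x = 12 to 200 mm, 34 mm wide inside, wall tops 54 mm high, floor 36 mm; then the pocket, x = 200 to 255 mm, as wide, its floor 14 mm above the bench.
- striker (a joint): Angle of the sprung steel arm about its vertical pivot, rad, counterclockwise from above: 0 at rest, 1.57 along the launcher's -x. Flat bar 150 x 10 mm, top 69 mm above the bench, with a pin under it 135 mm from the pivot that the catch holds and that hits the ball. A spring pulls it to 0: at the handle 6 N per rad, some 8 to 11 N at the catch. Let go unlatched, it flies forward and fires.
- handle (a point): Middle of the handle to grasp or push: an upright round black post on the striker, 14 mm diameter, standing 69 to 100 mm above the bench, 105 mm from the pivot; this point is 88 mm above the bench. It moves with the arm on a circle about the launcher's origin. The last 25 mm before the catch takes 2 to 4 N more, as the pin climbs a ramp, then the force drops as it clicks home.
- press_mid (a point): Fixed point of the launcher at (-187, 0, 60) mm in its frame, on top of the trigger's press bar when up. The bar is black, 90 mm long along the launcher's y, 22 mm wide, top 60 mm above the bench (base plate below it: 14 mm). With the catch's setting its middle lies up to 26 mm either way along the launcher's y from this point, so this point is always on it.
- trigger (a joint): Angle of the trigger key, rad: 0 up (where a spring returns it), 0.15 fully down; the press bar goes down about 19 mm. With the striker cocked the catch lets go at about 0.04 to 0.08 (5 to 10 mm). Pressing takes about 1.5 to 5 N straight down until the key meets its end stop.
- ball_center (a point): Centre of the steel ball, 28 mm diameter, about 90 g. It waits in a shallow seat (two cross bars) at the start of the track, at (27, 135) mm in the launcher's frame and 51 mm above the bench.
- flask_a: Small glass dropper flask, 62 mm diameter at the foot, 121 mm tall, origin at the middle of its foot. A bystander: leave it standing.
- flask_b: A second such dropper flask, a bystander.
- beaker: Glass beaker, 68 mm diameter, 85 mm tall, origin at the middle of its foot; a bystander.
- stop (a joint): Squash of the rubber stop behind the catch, m, 0 when free; 2.5 N per mm at the pin (3.2 N more at the handle). It spoils if squashed more than 4 mm. The catch is adjustable, its setting not measured: the catch clicks behind the pin anywhere from 1.37 to 1.77 rad of the striker, and the stop's face waits 3 mm (0.022 rad) behind that.

How it is judged:
On the way, in this order (a step that is already met when the one before it is completed fails the run):
1. the striker is cocked: held back by the catch alone, hand off it, trigger up, the ball still in its seat (value of joint striker above 1.3 rad and value of joint trigger below 0.03 rad and contact force between each of the fingers, the arm and striker below 0.2 N and distance of ball_center from where it was at the start of the episode below 0.006 m), for 0.3 s.
2. the trigger is pressed and the striker flies forward (value of joint trigger above 0.02 rad and value of joint striker below 1.2 rad).
At the end, for the whole second after the job is handed in: The ball lies at rest on the floor of the pocket at the track's end (between its walls), the striker is back at rest (within 0.15 rad of 0) and the trigger is up again (below 0.03 rad) (x of ball_center in the frame of launcher between 0.2 and 0.26 m and z of ball_center in the frame of launcher below 0.036 m and y of ball_center in the frame of launcher between 0.115 and 0.155 m and linear speed of ball below 0.05 m/s and value of joint striker between -0.15 and 0.15 rad and value of joint trigger below 0.03 rad); the robot touches nothing.
It fails at once if the rubber stop is squashed by more than 4 mm (value of joint stop above 0.004 m).
It fails at once if the trigger is pressed with more than 25 N (contact force between the fingers and trigger above 25 N).
It fails at once if the robot touches the ball (contact force between any of the fingers, the arm and ball above 0.3 N).
It fails at once if a piece of glassware is moved by more than 20 mm (distance of any of flask_a, flask_b, beaker from where it was at the start of the episode above 0.02 m).
It also fails if it takes over 69 s, if anything falls off the work surface, if the arm or the gripper's body presses on something with over 40 N, if the wrist force passes 120 N, or if a joint passes its speed limit or range.

## Working session

There is one attempt and no reset: what is moved stays moved. The work goes in short steps, Python scripts to look and compute and a tool call to move; the robot and the scene stay as the last step left them, time stands still between calls to the robot, and variables do not carry over. Pictures are saved under pics/ and viewed, at most 10 in all, crops included, and the job is handed in when it is done.

Besides the shell and the picture viewer there is one more tool, called after "Emit:" by a JSON object that holds its "op" and its "data", one argument or row to a line. servo_tool: Moves the arm, as the interface text tells. Its arguments: {"type":"object","properties":{"motion":{"type":"array"},"gripper":{"type":"number"}},"required":["motion"]}

```bash
mkdir -p pics
cat > h.py <<'E'
import numpy as np, cv2
from station import manip, vision, job_done
def snap(n,f=None):
    s=vision.snapshot(n)
    if f: cv2.imwrite('pics/'+f,s['frame'][:,:,::-1])
    return s
def ray(s,u,v,z):
    R=cv2.Rodrigues(np.array(s['rvec'],float))[0]; t=np.array(s['tvec'],float).ravel()
    d=R.T@np.array([(u-s['cx'])/s['fx'],(v-s['cy'])/s['fy'],1]); c=-R.T@t
    return c+d*(z-c[2])/d[2]
def proj(s,p):
    K=np.array([[s['fx'],0,s['cx']],[0,s['fy'],s['cy']],[0,0,1.]])
    return cv2.projectPoints(np.array(p,float).reshape(-1,3),np.array(s['rvec'],float),np.array(s['tvec'],float),K,None)[0].reshape(-1,2)
E
python3 - <<'E'
from h import *
import pickle
d={n:snap(n,n+'0.png') for n in('scene','side','wrist')}
pickle.dump(d,open('s0.pkl','wb'))
print(manip.state())
E
```

```text
{'clock': 0.15, 'joint_pos': array([ 4.68269623e-05,  3.14083807e-01, -4.78437047e-02,  1.21021292e+00,
        1.21718291e-05,  1.57083418e+00]), 'dq': array([-8.00412532e-04, -2.74366183e-03,  2.94309669e-03, -1.56618552e-05,
        3.10697710e-04,  6.12531619e-04]), 'effort': array([-1.47968080e-04, -5.40045226e+01,  3.40059292e+01,  1.33731824e-02,
        2.28346818e-05,  3.50972789e-05]), 'eef_pos': array([5.99561910e-01, 3.20059466e-05, 2.38622998e-01]), 'tcp_rot': array([ 7.07103451e-01,  7.07109791e-01, -4.70928455e-04, -4.79494995e-04]), 'contact_force': array([ 0.56602865, -0.07537239,  0.26795248]), 'ft_torque': array([ 0.04509215,  0.0120458 , -0.01163314]), 'finger_force': 0.0, 'finger_gap': 1.0007332143557564}
```

View pics/scene0.png

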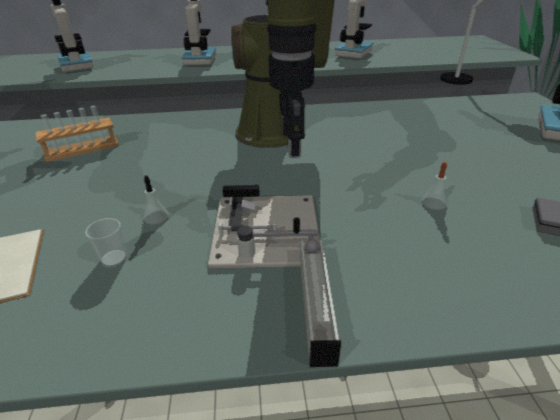

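View pics/side0.png

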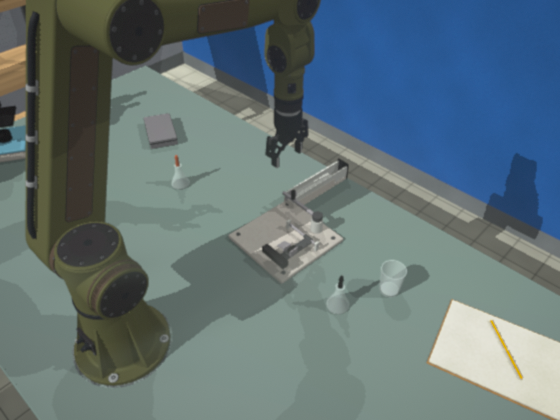

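View pics/wrist0.png

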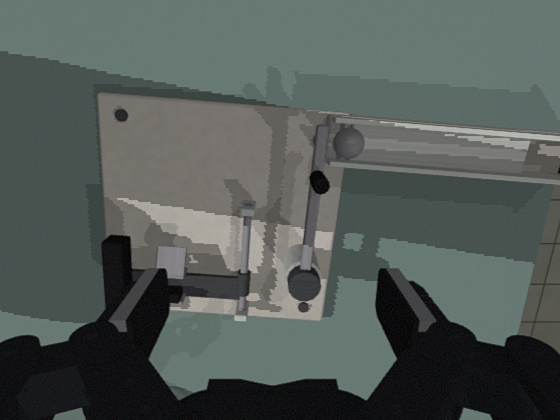

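Launcher x is roughly world +x (track runs away from the robot), y roughly world +y. In the wrist view the ball is at (349,143), the handle top at about (317,180), the pivot cap at (304,283), the press bar's left at (117,265), and the base's top-left corner at (98,94). In the scene view the ball is at (312,243) and the handle at (297,226).

Run:
```python
from h import *
import pickle
d=pickle.load(open('s0.pkl','rb'));w=d['wrist'];s=d['scene']
p=lambda n,*a:print(n,ray(*a).round(4))
p('ball w',w,349,143,.051);p('ball s',s,312,243,.051)
p('handle w',w,316,180,.1)
p('pressbar w far',w,117,238,.06)
for c in((98,94),(322,320)):p('base',w,*c,.014)
for c in((337,118),(545,134),(335,164),(545,181)):p('wall',w,*c,.054)
p('flaskb',s,153,213,.01);p('flask',s,434,203,.01);p('beak',s,113,255,.01)
for n,c in(('wrist',(290,90,400,330)),('wrist',(90,220,190,330))):
    x0,y0,x1,y1=c;f=d[n]['frame'][y0:y1,x0:x1,::-1]
    cv2.imwrite(f'pics/c{x0}.png',cv2.resize(f,None,fx=2.4,fy=2.4,interpolation=2))
a=cv2.imread('pics/c290.png');b=cv2.imread('pics/c90.png');m=np.zeros((576,a.shape[1]+b.shape[1],3),np.uint8);m[:a.shape[0],:a.shape[1]]=a;m[:b.shape[0],a.shape[1]:]=b
cv2.imwrite('pics/crop.png',m)
```

```text
ball w [0.6679 0.0336 0.051 ]
ball s [0.6598 0.0343 0.051 ]
handle w [0.6335 0.0111 0.1   ]
pressbar w far [ 0.4519 -0.0548  0.06  ]
base [0.4313 0.0755 0.014 ]
base [ 0.6574 -0.1775  0.014 ]
wall [0.6555 0.0556 0.054 ]
wall [0.8396 0.0419 0.054 ]
wall [0.6559 0.0151 0.054 ]
wall [ 8.492e-01 -6.000e-04  5.400e-02]
flaskb [ 0.4562 -0.3248  0.01  ]
flask [0.5001 0.3713 0.01  ]
beak [ 0.6012 -0.3856  0.01  ]
```

View pics/crop.png

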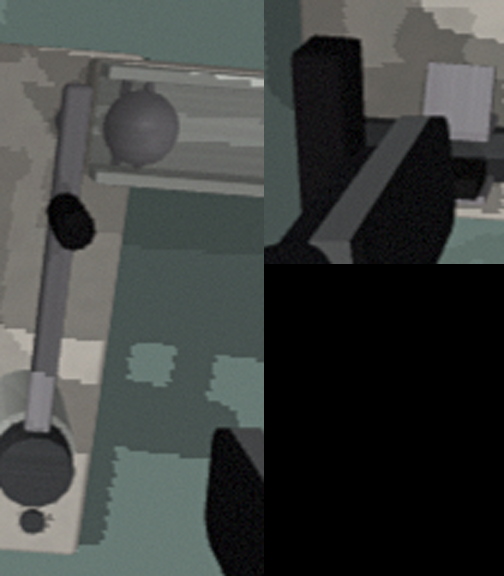

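The crop shows the ball centre at wrist px (349,143), and the handle post's image spanning (316,175) to (323,188). I'll project the hypothesised pose to check it.

Run:
```python
from h import *
import pickle
d=pickle.load(open('s0.pkl','rb'))
ya=-.077
L=lambda x,y,z,o=(.6295,-.0985):[o[0]+np.cos(ya)*x-np.sin(ya)*y,o[1]+np.sin(ya)*x+np.cos(ya)*y,z]
P=[L(0,.105,.069),L(0,.105,.1),L(.027,.135,.051),L(-.187,0,.06),L(0,0,.08),L(.012,.152,.054),L(.255,.118,.054),L(.255,.152,.054)]
N=['hb','ht','ball','press','pivot','trackL','endR','endL']
for k in d:
    print(k);[print(n,q.round(0)) for n,q in zip(N,proj(d[k],P))]
f=d['scene']['frame'][170:370,190:360,::-1];g=d['side']['frame'][150:300,220:370,::-1]
m=np.zeros((600,800,3),np.uint8);m[:600,:510]=cv2.resize(f,None,fx=3,fy=3);m[:290,510:800]=cv2.resize(g,(290,290))
cv2.imwrite('pics/crop2.png',m)
```

```text
scene
hb [297. 230.]
ht [297. 218.]
ball [312. 245.]
press [249. 186.]
pivot [245. 228.]
trackL [320. 239.]
endR [316. 343.]
endL [338. 342.]
side
hb [292. 199.]
ht [293. 191.]
ball [292. 194.]
press [269. 249.]
pivot [317. 214.]
trackL [285. 193.]
endR [345. 166.]
endL [338. 161.]
wrist
hb [316. 177.]
ht [321. 186.]
ball [348. 142.]
press [112. 266.]
pivot [305. 290.]
trackL [334. 122.]
endR [593. 181.]
endL [606. 144.]
```

View pics/crop2.png

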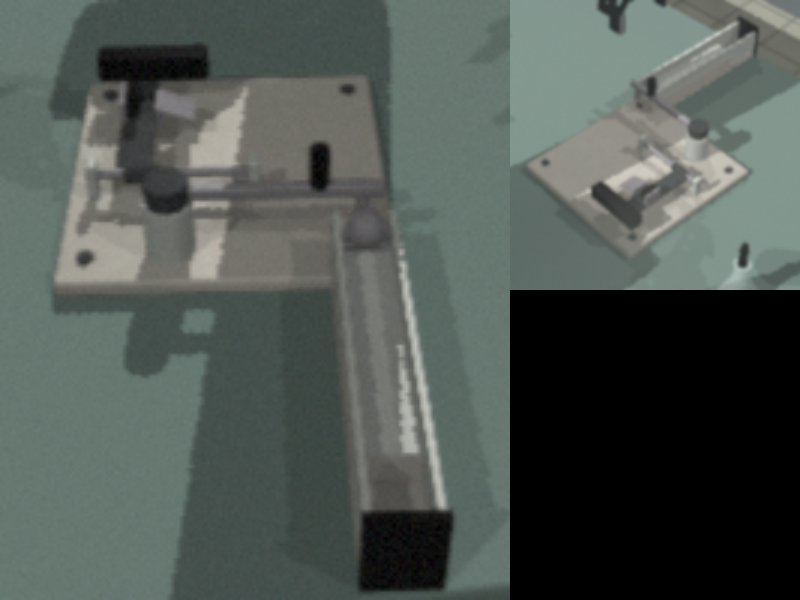

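The model pose (origin (0.6295,-0.0985), yaw -0.077) reprojects within 2-3 px in all views. In the scene view the press bar spans px 222 to 259 (row 190), so its middle sits about 20 mm toward -y, which suggests the catch is late (about 1.7 rad). I'll move above the handle.

Emit:
{"op": "servo_tool", "data": {
  "motion": [1,7,20,1,2,14,40,2,3,22,60,3,5,30,80,4.4,6,38,100,4.4,6,38,108,4.4,6,38,108,4.4,6,38,108,4.4],
  "gripper": 50
}}

```text
clock: 0.82
eef_pos: [0.6373, 0.0059, 0.1312]
tcp_rot: [0.734, 0.679, -0.001, -0.0]
contact_force: [0.5, -0.6, -0.2]
finger_gap: 0.584
finger_force: 0.0
```

Run:
```python
from h import *
w=snap('wrist','w1.png')
st=manip.state();print(st['eef_pos'],st['tcp_rot'],st['joint_pos'],st['contact_force'])
print(proj(w,[[.6376,.0062,.1],[.6376,.0062,.069]]))
s=snap('scene')
print(ray(s,222.3,190,.06),ray(s,259.3,190,.06))
```

```text
[0.63796264 0.00593146 0.1321642 ] [7.33720373e-01 6.79451523e-01 1.37150833e-04 1.52406587e-04] [ 9.31803022e-03  4.41656144e-01 -1.11568868e-01  1.01716331e+00
 -4.10764493e-05  1.65688094e+00] [0.23333552 0.03037555 0.27575906]
[[273.22244571 249.73735821]
 [273.15273724 227.74557388]]
[ 0.45139783 -0.15009516  0.06      ] [ 0.46272954 -0.06084864  0.06      ]
```

View pics/w1.png

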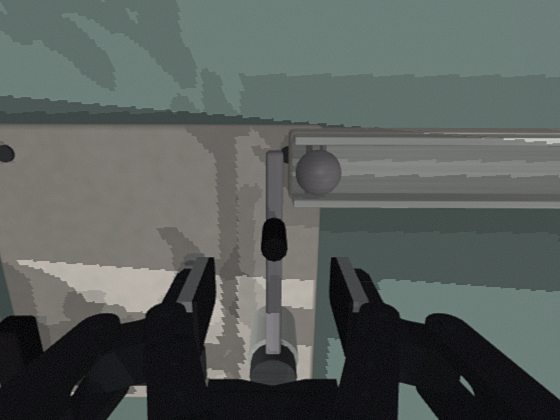

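The handle top is at px (273,250), centred between the fingers as predicted. I'll descend and close to a loose cage.

Emit:
{"op": "servo_tool", "data": {
  "motion": [0,0,12,0,0,0,25,0,0,0,38,0,0,0,49,0,0,0,49,0,0,0,49,0]
}}

```text
clock: 1.42
eef_pos: [0.6374, 0.006, 0.0818]
tcp_rot: [0.734, 0.679, -0.0, -0.0]
contact_force: [-0.2, -0.6, 0.7]
finger_gap: 0.585
finger_force: 0.0
```

Emit:
{"op": "servo_tool", "data": {
  "motion": [0,0,0,0,0,0,0,0,0,0,0,0,0,0,0,0,0,0,0,0,0,0,0,0],
  "gripper": 18
}}

```text
clock: 1.92
eef_pos: [0.6382, 0.006, 0.0826]
tcp_rot: [0.734, 0.679, 0.0, 0.0]
contact_force: [-0.8, -0.1, 0.7]
finger_gap: 0.212
finger_force: 0.0
```

Run:
```python
from h import *
st=manip.state();print(st['eef_pos'],st['contact_force'],st['finger_force'],st['finger_gap']*85.4)
# arc in tool frame at start (tool x = launcher +y, tool y = launcher +x), 
for t in np.arange(0,1.85,.1): print(round(t,2),(105*(np.cos(t)-1)).round(1),(-105*np.sin(t)).round(1),(-np.degrees(t)).round(1))
```

```text
[0.6381733  0.00599301 0.08255817] [-0.7899253  -0.12210613  0.68130861] 0.0 18.12072762698954
0.0 0.0 -0.0 -0.0
0.1 -0.5 -10.5 -5.7
0.2 -2.1 -20.9 -11.5
0.3 -4.7 -31.0 -17.2
0.4 -8.3 -40.9 -22.9
0.5 -12.9 -50.3 -28.6
0.6 -18.3 -59.3 -34.4
0.7 -24.7 -67.6 -40.1
0.8 -31.8 -75.3 -45.8
0.9 -39.7 -82.2 -51.6
1.0 -48.3 -88.4 -57.3
1.1 -57.4 -93.6 -63.0
1.2 -67.0 -97.9 -68.8
1.3 -76.9 -101.2 -74.5
1.4 -87.2 -103.5 -80.2
1.5 -97.6 -104.7 -85.9
1.6 -108.1 -105.0 -91.7
1.7 -118.5 -104.1 -97.4
1.8 -128.9 -102.3 -103.1
```

Emit:
{"op": "servo_tool", "data": {
  "motion": [-0.5,-10.5,0,-5.7,-2.1,-20.9,0,-11.5,-4.7,-31,0,-17.2,-8.3,-40.9,0,-22.9,-12.9,-50.3,0,-28.6,-18.3,-59.3,0,-34.4,-24.7,-67.6,0,-40.1,-31.8,-75.3,0,-45.8,-39.7,-82.2,0,-51.6,-48.3,-88.4,0,-57.3,-48.3,-88.4,0,-57.3,-48.3,-88.4,0,-57.3]
}}

```text
clock: 2.92
eef_pos: [0.5468, -0.0342, 0.0826]
tcp_rot: [0.319, 0.948, 0.002, 0.0]
contact_force: [3.3, 5.1, -2.0]
finger_gap: 0.208
finger_force: 3.0
```

```bash
cat > t.py <<'E'
from h import *
st=manip.state();p=st['eef_pos'];f=st['contact_force'];d=p[:2]-[.6295,-.0985]
th=np.arctan2(-d[0],d[1])+.077
R=np.array([-np.cos(th-.077),-np.sin(th-.077)])
rr=d/np.hypot(*d)
print('clock',st['clock'],'th',th.round(4),'r',np.hypot(*d).round(4),'z',p[2].round(4),'Ftang',(f[:2]@R).round(2),'Frad',(f[:2]@rr).round(2),'fz',f[2].round(2),'fing',st['finger_force'],'j6',st['joint_pos'][5].round(2))
E
python3 t.py
```

```text
clock 2.9167 th 0.9871 r 0.1048 z 0.0826 Ftang -6.0 Frad 0.54 fz -2.01 fing 2.9858263581991196 j6 0.59
```

Emit:
{"op": "servo_tool", "data": {
  "motion": [-0.5,-10.5,0,-5.7,-2.1,-20.9,0,-11.5,-4.7,-31,0,-17.2,-4.7,-31,0,-17.2,-4.7,-31,0,-17.2]
}}

```text
clock: 3.33
eef_pos: [0.5317, -0.0612, 0.0826]
tcp_rot: [0.175, 0.985, 0.002, 0.0]
contact_force: [1.0, 8.8, 0.9]
finger_gap: 0.212
finger_force: 3.9
```

```bash
python3 t.py
```

```text
clock 3.3333 th 1.2833 r 0.1047 z 0.0826 Ftang -8.53 Frad 2.19 fz 0.87 fing 3.8990651071071625 j6 0.23
```

Emit:
{"op": "servo_tool", "data": {
  "motion": [-0.1,-5.2,0,-2.9,-0.5,-10.5,0,-5.7,-0.5,-10.5,0,-5.7,-0.5,-10.5,0,-5.7]
}}

```text
clock: 3.67
eef_pos: [0.5286, -0.0707, 0.0826]
tcp_rot: [0.125, 0.992, 0.002, -0.0]
contact_force: [1.2, 9.0, 1.7]
finger_gap: 0.21
finger_force: 4.2
```

```bash
python3 t.py
```

```text
clock 3.6667 th 1.3794 r 0.1047 z 0.0826 Ftang -9.01 Frad 1.24 fz 1.69 fing 4.191044569015503 j6 0.12
```

Emit:
{"op": "servo_tool", "data": {
  "motion": [-0.1,-5.2,0,-2.9,-0.5,-10.5,0,-5.7,-0.5,-10.5,0,-5.7,-0.5,-10.5,0,-5.7]
}}

```text
clock: 4.0
eef_pos: [0.5263, -0.0809, 0.0825]
tcp_rot: [0.076, 0.997, 0.002, -0.0]
contact_force: [0.1, 9.5, 2.8]
finger_gap: 0.211
finger_force: 4.5
```

```bash
python3 t.py
```

```text
clock 4.0 th 1.4785 r 0.1047 z 0.0825 Ftang -9.37 Frad 1.53 fz 2.78 fing 4.48504775762558 j6 -0.0
```

Emit:
{"op": "servo_tool", "data": {
  "motion": [0,-3,0,-1.7,-0.2,-6.3,0,-3.4,-0.2,-6.3,0,-3.4,-0.2,-6.3,0,-3.4]
}}

```text
clock: 4.33
eef_pos: [0.5255, -0.0869, 0.0825]
tcp_rot: [0.046, 0.999, 0.003, -0.0]
contact_force: [0.4, 9.2, 4.0]
finger_gap: 0.207
finger_force: 4.7
```

```bash
python3 t.py
```

```text
clock 4.3333 th 1.5369 r 0.1047 z 0.0825 Ftang -9.15 Frad 0.66 fz 3.99 fing 4.662217497825623 j6 -0.08
```

Emit:
{"op": "servo_tool", "data": {
  "motion": [0,-2.1,0,-1.1,-0.1,-4.2,0,-2.3,-0.1,-4.2,0,-2.3,-0.1,-4.2,0,-2.3]
}}

```text
clock: 4.67
eef_pos: [0.5251, -0.091, 0.0825]
tcp_rot: [0.026, 1.0, 0.003, -0.0]
contact_force: [-1.7, 9.2, 4.1]
finger_gap: 0.216
finger_force: 4.7
```

```bash
python3 t.py
```

```text
clock 4.6667 th 1.5763 r 0.1047 z 0.0825 Ftang -9.09 Frad 2.34 fz 4.11 fing 4.692338705062866 j6 -0.12
```

Emit:
{"op": "servo_tool", "data": {
  "motion": [0,-1.6,0,-0.9,0,-3.2,0,-1.7,0,-3.2,0,-1.7,0,-3.2,0,-1.7]
}}

```text
clock: 5.0
eef_pos: [0.5249, -0.0939, 0.0825]
tcp_rot: [0.011, 1.0, 0.003, -0.0]
contact_force: [-1.3, 9.7, 4.5]
finger_gap: 0.209
finger_force: 5.0
```

```bash
python3 t.py
```

```text
clock 5.0 th 1.6043 r 0.1047 z 0.0825 Ftang -9.67 Frad 1.68 fz 4.46 fing 5.0412967801094055 j6 -0.16
```

Emit:
{"op": "servo_tool", "data": {
  "motion": [0,-1.6,0,-0.9,0,-3.2,0,-1.7,0,-3.2,0,-1.7,0,-3.2,0,-1.7]
}}

```text
clock: 5.33
eef_pos: [0.5248, -0.097, 0.0825]
tcp_rot: [-0.004, 1.0, 0.003, -0.0]
contact_force: [-1.0, 10.3, 3.6]
finger_gap: 0.208
finger_force: 5.3
```

```bash
python3 t.py
```

```text
clock 5.3333 th 1.6336 r 0.1047 z 0.0825 Ftang -10.25 Frad 1.13 fz 3.6 fing 5.31586691737175 j6 -0.19
```

Slope has gone up to about 10/rad: the pin is on the ramp. Smaller steps now.

Emit:
{"op": "servo_tool", "data": {
  "motion": [0,-1.1,0,-0.6,0,-2.1,0,-1.1,0,-2.1,0,-1.1,0,-2.1,0,-1.1]
}}

```text
clock: 5.67
eef_pos: [0.5248, -0.0988, 0.0825]
tcp_rot: [-0.014, 1.0, 0.003, -0.0]
contact_force: [-1.0, 11.0, 4.2]
finger_gap: 0.211
finger_force: 5.8
```

```bash
python3 t.py
```

```text
clock 5.6667 th 1.6505 r 0.1047 z 0.0825 Ftang -11.0 Frad 0.98 fz 4.19 fing 5.840969234704971 j6 -0.22
```

Emit:
{"op": "servo_tool", "data": {
  "motion": [0,-1.1,0,-0.6,0,-2.1,0,-1.1,0,-2.1,0,-1.1,0,-2.1,0,-1.1]
}}

```text
clock: 6.0
eef_pos: [0.5249, -0.1009, 0.0825]
tcp_rot: [-0.023, 1.0, 0.003, -0.0]
contact_force: [-0.8, 11.1, 4.5]
finger_gap: 0.211
finger_force: 5.7
```

```bash
python3 t.py
```

```text
clock 6.0 th 1.671 r 0.1047 z 0.0825 Ftang -11.14 Frad 0.51 fz 4.48 fing 5.7369165122509 j6 -0.24
```

Emit:
{"op": "servo_tool", "data": {
  "motion": [0,-1.1,0,-0.6,0,-2.1,0,-1.1,0,-2.1,0,-1.1,0,-2.1,0,-1.1]
}}

```text
clock: 6.33
eef_pos: [0.5249, -0.1033, 0.0825]
tcp_rot: [-0.033, 0.999, 0.003, -0.0]
contact_force: [-2.3, 10.3, 4.6]
finger_gap: 0.21
finger_force: 5.4
```

```bash
python3 t.py
```

```text
clock 6.3333 th 1.6932 r 0.1047 z 0.0825 Ftang -10.37 Frad 1.84 fz 4.64 fing 5.4112158715724945 j6 -0.26
```

Emit:
{"op": "servo_tool", "data": {
  "motion": [0,-0.7,0,-0.4,0,-1.4,0,-0.8,0,-1.4,0,-0.8,0,-1.4,0,-0.8]
}}

```text
clock: 6.67
eef_pos: [0.525, -0.1046, 0.0825]
tcp_rot: [-0.04, 0.999, 0.003, -0.0]
contact_force: [-1.2, 10.3, 3.6]
finger_gap: 0.212
finger_force: 5.6
```

```bash
python3 t.py
```

```text
clock 6.6667 th 1.7056 r 0.1047 z 0.0825 Ftang -10.37 Frad 0.56 fz 3.6 fing 5.553721636533737 j6 -0.28
```

The force has dropped, so I'll back off 4 mm to test whether the catch holds.

Emit:
{"op": "servo_tool", "data": {
  "motion": [0,2,0,1,0,4,0,2,0,4,0,2,0,4,0,2]
}}

```text
clock: 7.0
eef_pos: [0.5249, -0.1005, 0.0825]
tcp_rot: [-0.022, 1.0, 0.003, 0.0]
contact_force: [-1.1, 11.2, 4.2]
finger_gap: 0.213
finger_force: 5.6
```

```bash
python3 t.py
```

```text
clock 7.0 th 1.6667 r 0.1047 z 0.0825 Ftang -11.25 Frad 0.93 fz 4.16 fing 5.63217893242836 j6 -0.24
```

Not held yet. Going forward again, past the previous point by small steps.

Emit:
{"op": "servo_tool", "data": {
  "motion": [0,-2,0,-1,0,-4,0,-2,0,-5.5,0,-3,0,-5.5,0,-3,0,-5.5,0,-3]
}}

```text
clock: 7.42
eef_pos: [0.5251, -0.1066, 0.0825]
tcp_rot: [-0.048, 0.999, 0.003, 0.0]
contact_force: [-0.4, 9.1, 4.6]
finger_gap: 0.215
finger_force: 4.6
```

```bash
python3 t.py
```

```text
clock 7.4167 th 1.7254 r 0.1047 z 0.0825 Ftang -9.14 Frad -0.35 fz 4.65 fing 4.642508625984192 j6 -0.3
```

Clear drop. Testing by backing off again.

Emit:
{"op": "servo_tool", "data": {
  "motion": [0,1.5,0,0.8,0,3,0,1.6,0,4,0,2.2,0,4,0,2.2,0,4,0,2.2]
}}

```text
clock: 7.83
eef_pos: [0.5249, -0.1025, 0.0825]
tcp_rot: [-0.029, 1.0, 0.003, 0.0]
contact_force: [-0.0, 9.1, 3.6]
finger_gap: 0.213
finger_force: 4.9
```

```bash
python3 t.py
```

```text
clock 7.8333 th 1.6856 r 0.1047 z 0.0825 Ftang -9.11 Frad -0.3 fz 3.6 fing 4.915357679128647 j6 -0.25
```

Emit:
{"op": "servo_tool", "data": {
  "motion": [0,1.5,0,0.8,0,3,0,1.6,0,3,0,1.6,0,3,0,1.6]
}}

```text
clock: 8.17
eef_pos: [0.5248, -0.0992, 0.0825]
tcp_rot: [-0.015, 1.0, 0.003, 0.0]
contact_force: [0.9, 10.7, 3.7]
finger_gap: 0.211
finger_force: 5.4
```

```bash
python3 t.py
```

```text
clock 8.1667 th 1.6542 r 0.1047 z 0.0825 Ftang -10.69 Frad -0.95 fz 3.72 fing 5.358636975288391 j6 -0.22
```

The ramp force is a bump peaking near 1.66, so the catch lies beyond 1.725.

Emit:
{"op": "servo_tool", "data": {
  "motion": [0,-3,0,-1.6,0,-6,0,-3.2,0,-8.5,0,-4.6,0,-8.5,0,-4.6,0,-8.5,0,-4.6]
}}

```text
clock: 8.58
eef_pos: [0.5251, -0.1086, 0.0825]
tcp_rot: [-0.055, 0.998, 0.002, 0.0]
contact_force: [-0.0, 6.9, 3.8]
finger_gap: 0.212
finger_force: 4.0
```

```bash
python3 t.py
```

```text
clock 8.5833 th 1.7438 r 0.1048 z 0.0825 Ftang -6.92 Frad -0.63 fz 3.76 fing 3.988942801952362 j6 -0.32
```

Emit:
{"op": "servo_tool", "data": {
  "motion": [0,-0.5,0,-0.3,0,-1,0,-0.6,0,-1,0,-0.6,0,-1,0,-0.6]
}}

```text
clock: 8.92
eef_pos: [0.5252, -0.1089, 0.0825]
tcp_rot: [-0.061, 0.998, 0.003, 0.0]
contact_force: [0.2, 10.4, 2.6]
finger_gap: 0.209
finger_force: 5.1
```

```bash
python3 t.py
```

```text
clock 8.9167 th 1.7468 r 0.1048 z 0.0825 Ftang -10.3 Frad -1.26 fz 2.64 fing 5.073457807302475 j6 -0.33
```

Emit:
{"op": "servo_tool", "data": {
  "motion": [0,1.5,0,0.8,0,3,0,1.6,0,4,0,2.2,0,4,0,2.2,0,4,0,2.2]
}}

```text
clock: 9.33
eef_pos: [0.5242, -0.1081, 0.0822]
tcp_rot: [-0.042, 0.999, -0.0, -0.0]
contact_force: [0.0, 0.1, 0.1]
finger_gap: 0.216
finger_force: 0.1
```

```bash
python3 t.py
```

```text
clock 9.3333 th 1.7392 r 0.1057 z 0.0822 Ftang -0.11 Frad -0.02 fz 0.12 fing 0.0738319382071495 j6 -0.29
```

Force fell to zero: the catch holds. Open the fingers and lift away.

Emit:
{"op": "servo_tool", "data": {
  "motion": [0,0,0,0,0,0,0,0,0,0,0,0,0,0,0,0,0,0,-15,0,0,0,-30,0,0,0,-50,0,0,0,-60,0,0,0,-60,0,0,0,-60,0],
  "gripper": 45
}}

```text
clock: 10.17
eef_pos: [0.5248, -0.108, 0.1425]
tcp_rot: [-0.043, 0.999, -0.0, 0.001]
contact_force: [-0.2, 0.6, -0.1]
finger_gap: 0.528
finger_force: 0.0
```

Run:
```python
from h import *
snap('scene','s2.png');s=snap('wrist','w2.png')
st=manip.state();print(st['clock'],st['eef_pos'],st['contact_force'])
from scipy.spatial.transform import Rotation as Ro
R=Ro.from_quat(st['tcp_rot']).as_matrix();print(R.round(3))
for t in([.443,-.0841],[.4418,-.098]):print((R.T@(np.array([*t,.1])-st['eef_pos'])*1000).round(1))
```

```text
10.2667 [ 0.5236402  -0.10774899  0.14125493] [-1.16411317  0.26019714 -0.0144532 ]
[[-0.996 -0.085 -0.001]
 [-0.085  0.996  0.   ]
 [ 0.001  0.    -1.   ]]
[78.3 30.4 41.4]
[80.7 16.7 41.4]
```

View pics/w2.png

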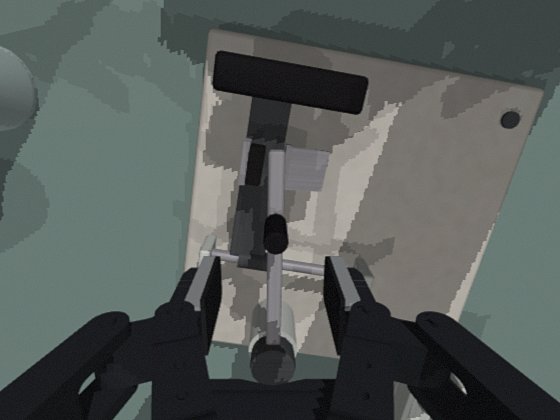

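The wrist view shows the striker cocked (bar along px x=275) and the press bar from (215,70) to (368,95), centre (290,82).

Run:
```python
from h import *
s=snap('wrist');st=manip.state()
from scipy.spatial.transform import Rotation as Ro
R=Ro.from_quat(st['tcp_rot']).as_matrix()
for c in((290,82),(215,70),(368,95)):
    t=ray(s,*c,.06);print(t.round(4),(R.T@(t-st['eef_pos'])*1000).round(1))
```

```text
[ 0.4403 -0.1048  0.06  ] [82.4  9.9 81.3]
[ 0.4376 -0.1479  0.06  ] [ 88.9 -32.7  81.2]
[ 0.4436 -0.0592  0.06  ] [75.3 55.2 81.3]
```

Emit:
{"op": "servo_tool", "data": {
  "motion": [13,3,0,0,30,6,0,0,48,9,0,0,65,12,0,0,81,15,0,0,81,15,10,0,81,15,22,0,81,15,36,0,81,15,50,0,81,15,58,0,81,15,58,0,81,15,58,0],
  "gripper": 0
}}

```text
clock: 11.32
eef_pos: [0.442, -0.0997, 0.0836]
tcp_rot: [-0.043, 0.999, 0.0, -0.001]
contact_force: [0.2, -0.5, 0.2]
finger_gap: -0.002
finger_force: 0.0
```

Run:
```python
from h import *
s=snap('scene','s3.png');f=s['frame'][130:370,150:400,::-1];cv2.imwrite('pics/s3c.png',cv2.resize(f,None,fx=2.4,fy=2.4))
print(manip.state())
```

```text
{'clock': 11.3667, 'joint_pos': array([-2.21954805e-01,  1.69866629e-01, -6.14242217e-01,  7.87100031e-01,
        1.39897842e-05, -3.07482871e-01]), 'dq': array([ 0.0013125 , -0.01352151,  0.00817269,  0.00201618, -0.0004952 ,
        0.00137056]), 'effort': array([ 1.23648657e-03, -3.85111964e+01,  2.76809245e+01,  5.30326331e-03,
        7.99754503e-05,  4.03848171e-04]), 'eef_pos': array([ 0.44253837, -0.09986428,  0.0841837 ]), 'tcp_rot': array([-4.27509977e-02,  9.99085737e-01,  6.07205609e-05, -1.97259392e-04]), 'contact_force': array([ 1.01826051, -0.8830077 , -0.46875515]), 'ft_torque': array([-0.00731084, -0.01165157, -0.02980327]), 'finger_force': 0.0, 'finger_gap': -0.0024938605620548455}
```

View pics/s3c.png

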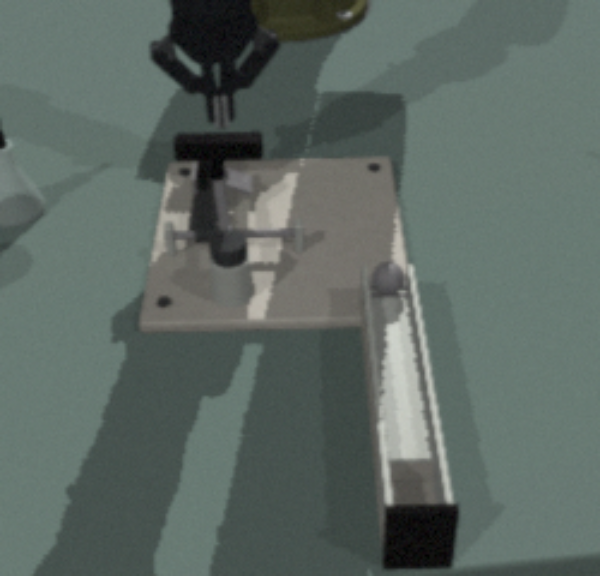

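The closed fingers, at crop px (220,110), stand over the press bar at (218,147), and the ball is still in its seat at (388,278). I'll press gently.

Emit:
{"op": "servo_tool", "data": {
  "motion": [0,0,5,0,0,0,10,0,0,0,14,0,0,0,16,0,0,0,18,0,0,0,20,0,0,0,22,0,0,0,24,0,0,0,26,0,0,0,27,0,0,0,27,0,0,0,27,0]
}}

```text
clock: 12.37
eef_pos: [0.4425, -0.0999, 0.0573]
tcp_rot: [-0.043, 0.999, -0.0, 0.0]
contact_force: [-0.3, -0.0, 1.2]
finger_gap: -0.001
finger_force: 0.5
```

Run:
```python
from h import *
s=snap('scene','s4.png');f=s['frame'][130:370,150:400,::-1];cv2.imwrite('pics/s4c.png',cv2.resize(f,None,fx=2.4,fy=2.4))
st=manip.state();print(st['eef_pos'],st['contact_force'])
```

```text
[ 0.44248417 -0.0998842   0.05737891] [-1.15726162 -0.3334691   1.38165568]
```

View pics/s4c.png

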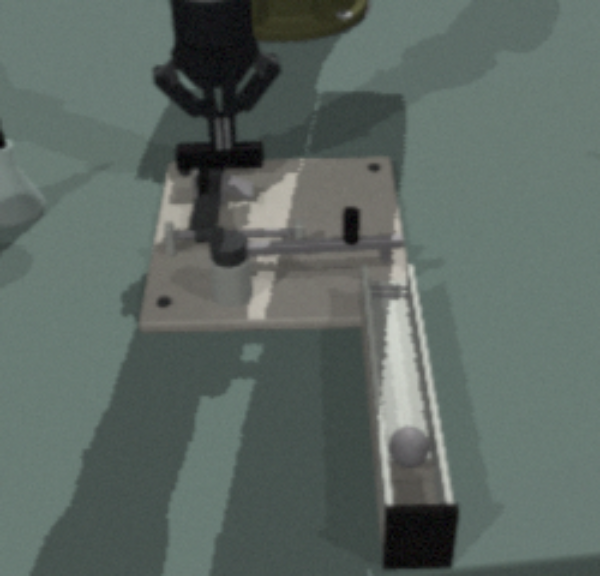

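Fired: the striker is forward, and the ball at crop px (408,447) is rolling toward the pocket. I'll lift off and let it settle.

Emit:
{"op": "servo_tool", "data": {
  "motion": [0,0,-5,0,0,0,-15,0,0,0,-30,0,0,0,-50,0,0,0,-70,0,0,0,-90,0,0,0,-90,0,0,0,-90,0,0,0,-90,0,0,0,-90,0,0,0,-90,0,0,0,-90,0,0,0,-90,0,0,0,-90,0,0,0,-90,0,0,0,-90,0,0,0,-90,0,0,0,-90,0,0,0,-90,0,0,0,-90,0]
}}

```text
clock: 14.08
eef_pos: [0.4423, -0.0999, 0.1473]
tcp_rot: [-0.043, 0.999, -0.0, 0.0]
contact_force: [0.7, 0.5, -0.2]
finger_gap: 0.0
finger_force: 0.0
```

Emit:
{"op": "servo_tool", "data": {
  "motion": [0,0,0,0,0,0,0,0,0,0,0,0,0,0,0,0,0,0,0,0,0,0,0,0,0,0,0,0,0,0,0,0,0,0,0,0,0,0,0,0]
}}

```text
clock: 14.92
eef_pos: [0.4423, -0.0998, 0.1473]
tcp_rot: [-0.043, 0.999, 0.0, -0.0]
contact_force: [-1.0, -0.6, 0.3]
finger_gap: -0.001
finger_force: 0.0
```

Run:
```python
from h import *
s=snap('scene');f=s['frame'][130:370,150:400,::-1];cv2.imwrite('pics/s5c.png',cv2.resize(f,None,fx=2.4,fy=2.4))
st=manip.state();print(st['eef_pos'],st['contact_force'])
```

```text
[ 0.44235056 -0.09985987  0.1473112 ] [-0.39283961  0.80914422  0.78665662]
```

View pics/s5c.png

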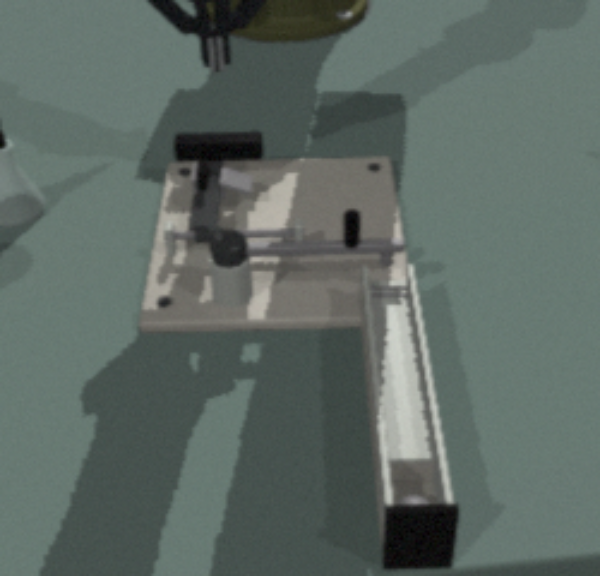

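The ball sits low behind the pocket's end wall (its top shows at crop px (415,500)), the striker is at rest and the bar is up.

```bash
python3 -c "
from station import job_done;print(job_done())"
```

```text
the job is handed in; nothing more can be done
None
```

I cocked the launcher until the catch held on its own, then fired it with the trigger. The last picture before hand-in shows the ball in the pocket, the striker forward and the trigger up. The job is handed in, but no verdict came back.

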